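# Hold a tube on the touch-start vortex mixer

## Robot

A 7-joint arm with a two-finger parallel gripper is mounted at the origin on the work surface. World frame = base frame: x ahead of the robot, y to its left, z up, the work surface at z = 0. Lengths are in m, angles in rad, forces in N, time in s.
With the tool pointing down it reaches from about 0.425 to 0.925 m from the base axis. Payload 6.8 kg.
Tool frame: the origin (TCP) lies between the finger pads; the fingertips stand 17 mm ahead of it and the grasp point (between the pads) lies 2 mm behind it; z points along the fingers, x is the direction in which the jaws open and shut, and the axes are right-handed (so a half turn about z gives the same grasp; the last joint's range is limited). The gripper opens to 85 mm and grips with 20 to 120 N. Pads are 22 mm wide; open, the fingers measure 114 mm over their backs; the gripper's body (76 mm by 85 mm) begins 54 mm behind the grasp point. The pads swing forward as they close: fully open they stand 13 mm farther back than shut.
Start: joints at [-1.256, 0.477, 0.022, 1.555, -0.011, 1.109, -0.083], TCP at [0.277, 0.616, 0.248] pointing down, gripper open.
Joint ranges: [-2.96, 2.96], [-0.34, 2.1], [-1.41, 1.46], [0.24, 2.44], [-1.37, 4.51], [0.17, 1.92], [-2.96, 2.96]. Speed limits (rad/s): [2.39, 2.39, 3.14, 3.14, 3.14, 3.14, 3.14].

## Interface

Orientations are given as a unit quaternion [w, x, y, z].
In Python, from station import readout, read_camera, get_calibration, bot, models gives the robot as it stands.
- The arm moves only by the tool carry_out, never from a script. Its argument "deltas" is a list of rows, each a list of 2 entries, a list of its own where there are three numbers: the shift along the tool's x, y, z in cm, then the turn about the tool's z in degrees. A call has 1 to 10 rows; each row is the pose to reach, as a shift and turn from the pose measured when the call began, along the tool's axes at that moment; what a row does not reach only later rows make up. A row lasts 1/8 s, in which the tool goes at most 62.5 mm and 10.7 degrees, less where a joint would pass 70% of its speed; a pose out of reach is approached as far as the arm can. A call with a gripper value outside its range is refused whole. "hand" is the opening, from 0 (shut) to 1 (fully open), set as the call begins (left out, the last holds). The fingers move at their own pace and stop on an object; "newtons" is the grip in N (left out, the last holds). Time passes only in rows, so rows that repeat a pose let the fingers close. It gives the time, the measured TCP pose, the force and the opening at its end, in the units of the state.
- readout.get_obs(): the state, without advancing time (a new reading comes with each control period).
- read_camera(name): name is "side" or "top" or "wrist"; returns the picture (400x640x3 uint8, red, green, blue); there is no depth.
- get_calibration(name): a dict with "fov_y" (degrees; the focal length in pixels is half the picture's height over the tangent of half this angle, whatever the lens; pixels are square), "cx", "cy" (the principal point, pixels), "world_from_camera" (4x4, takes a point from camera to world coordinates). Camera axes: x right, y down, z forward; pixel columns grow to the right and rows downward; lengths in m; the calibration is good to about 2 mm. A picture is of the moment at which its call begins: read the wrist's pose just before it. get_calibration takes no time and is no camera call; for the wrist camera it gives the pose at the moment of the call.
- bot.hand_in(): hands the job in, once; it reports no verdict.
Trained networks look in the newest picture that a camera, given by its name, has taken for a name from the list of things; names that differ only in an ending like _2 or _b are one class to them, and where a whole thing is asked for, a point or a joint stands for the part that bears it (a point fixed in the world has none). Each returns a list of dicts, best first, with "score" (0 to 1); they miss things now and then, are a little off and sometimes report something else, mostly with a low value. They report only what shows in the picture. A call takes as long as a camera call. They do not tell look-alikes from the thing itself.
- models.spot_in(query, camera): "centre" ([row, column] in pixels, amid what is visible of it).
The state is a dict: "t": time; "q": joint angles; "joint_vel": joint speeds; "joint_torque": joint torques, N m; "eef_pos": TCP position; "tool_rot": TCP orientation; "contact_force": force on the tool from outside, world axes, zero at the start; "torque": the same for the moment, N m; "gripper_width": opening from 0.0 (shut) to 1.0 (fully open).
Only numpy, scipy, OpenCV 4.12 (cv2) and the standard library are available. Lean on these libraries where they do the work, as an engineer would, in place of code of your own. Each camera call takes 0.05 s, during which the arm holds its last target. There are 200 camera calls.

## Task

Set the vortex mixer to touch mode by pressing the green-dotted end of its rocker switch fully down; then take the orange-capped tube out of the blue rack, stand it upright in the mixer's rubber cup and press it down about half of the cup's 8 mm spring travel, so that the mixer would run without the cup being driven onto its stop. Keep it pressed like that for at least three seconds and finish while still gripping the tube and holding it down: do not put it down or let go at the end. Leave the other two tubes and everything else on the bench where they stand.

Things in the scene. Friction and masses are not known exactly. Their poses are not given: they have to be found in the camera images.
- mixer: Vortex mixer, cream case 170 (x) by 125 (y) mm, fixed; origin under its centre, +x to its rear. Front (x below -20 mm): low black deck, 50 to 68 mm high, sloping 15 degrees up to the rear, with the rocker on its +y half and a fixed dial (29 mm wide, 12 mm tall) on its -y half, 56 mm from the rocker's centre. Rear: head 105 mm high with the cup 30 mm behind the origin on the centre line
- rocker (a joint): Black rocker switch on the deck, 34 (mixer's y) by 24 mm; rad. -0.26: off (white-dash end down). +0.26: touch (green-dot end, towards the mixer's +y, fully down). Stays where left; 2 N tips it. Top is a shallow V: the pressed half lies level when fully down, after 6.5 mm of travel at rocker_touch from fully off
- rocker_touch (a point): Point on the upper face of the rocker's green-dotted half, 12.5 mm from its pivot; moves with the rocker. Press down here, or up to 3 mm further out (mixer's +y)
- cup (a joint): How far the rubber cup is pressed straight down, m: 0 free (up), 0.008 on its stop. Spring: 2 N to start moving and 0.9 N more per mm (5.6 N at 4 mm, 9.2 N at the stop). The cup is a round black bowl, 45 mm across and 26 mm high, its free rim 144.5 mm above the bench
- cup_floor (a point): Centre of the cup's inner floor, moving with the cup; 126.5 mm above the bench when free. The bowl is 18 mm deep and open at the top, 37 mm across inside at the rim and about 31 mm at the floor
- rack: Blue tube rack 88 (x) by 212 (y) by 74 mm high, fixed; origin at the centre of its underside. Two rows (x = -20 and +20 mm) of five square openings 32 mm wide, 40 mm apart along its y. The three tubes stand in the row at x = -20 mm, at y = -80, 0 and +80 mm, in any order; the other openings are empty
- tube_orange: The tube to take: closed 50 ml tube 115 mm long, barrel 28.6 mm across, orange cap 35 mm across and 14 mm tall, lower 16 mm a cone with a flat tip 10 mm across; 35 to 70 g. Origin at the tip's centre, +z up to the cap. In the rack its tip is 4 mm and its top 119 mm above the bench (rack 74 mm)
- tube_blue: Same tube with a blue cap; stays in the rack
- tube_white: Same tube with a white cap; stays in the rack
- microplate: Loose 96-well plate 86 by 128 by 12 mm; origin under its centre; leave alone
- tipbox: Loose blue pipette-tip box 84 by 120 by 72 mm; origin under its centre; leave alone
- wash_bottle: Loose wash bottle, 74 mm across, 217 mm high with its bent spout; origin under its centre; leave alone
- comb: Loose clear gel comb 55 by 105 by 8 mm lying flat; leave alone
- marker: Loose marker pen 130 mm long, 12 mm thick, lying; leave alone
Not all that is in view belongs to the job. What is shaped like the tube_orange but turquoise is not meant.

How it is judged:
By the outcome, as a careful person would: the job done as asked, in the order asked, and still so for the second after the job is handed in, while the arm keeps its last pose, push and grip.
It also fails if it takes over 54 s, if anything falls off the work surface, if the arm or the gripper's body presses on something with over 40 N, if the wrist force passes 120 N, or if a joint passes its speed limit or range.

## Working session

There is one attempt and no reset: what is moved stays moved. The work goes in short steps, Python scripts to look and compute and a tool call to move; the robot and the scene stay as the last step left them, time stands still between calls to the robot, and variables do not carry over. Pictures are saved under pics/ and viewed, about 8 in all and at most 12, crops included, and the job is handed in when it is done.

Besides the shell and the picture viewer there is one more tool, called as name([rows], argument=value, ...), one row to a line, values as JSON. carry_out: Moves the arm, as the interface text tells. Its arguments: {"type":"object","properties":{"deltas":{"type":"array"},"hand":{"type":"number"},"newtons":{"type":"number"}},"required":["deltas"]}

```bash
mkdir -p pics; cat > h.py <<'E'
import numpy as np, cv2
from station import readout, read_camera, get_calibration, bot, models
def save(name,fn,crop=None,s=1):
    im=read_camera(name)
    if crop: r0,r1,c0,c1=crop; im=im[r0:r1,c0:c1]
    im=cv2.resize(im,None,fx=s,fy=s,interpolation=cv2.INTER_CUBIC)
    cv2.imwrite('pics/'+fn,im[:,:,::-1])
def ray(cal,rc):
    f=200/np.tan(np.radians(cal['fov_y'])/2); T=np.array(cal['world_from_camera'])
    d=T[:3,:3]@np.array([(rc[1]-cal['cx'])/f,(rc[0]-cal['cy'])/f,1]); return T[:3,3],d
def atz(cal,rc,z):
    o,d=ray(cal,rc); return o+d*(z-o[2])/d[2]
def proj(cal,p):
    f=200/np.tan(np.radians(cal['fov_y'])/2); T=np.linalg.inv(cal['world_from_camera'])
    c=T[:3,:3]@np.array(p)+T[:3,3]; return np.array([cal['cy']+f*c[1]/c[2],cal['cx']+f*c[0]/c[2]])
E
python3 - <<'E'
from h import *
np.set_printoptions(precision=4,suppress=True)
print(readout.get_obs())
for c in ('top','side'):
    save(c,c+'1.png',s=1.25); cal=get_calibration(c); print(c,cal)
    for q in ('mixer','rocker','rocker_touch','cup','rack','tube_orange','tube_blue','tube_white'):
        print(q,[(np.round(d['centre']).tolist(),round(d['score'],2)) for d in models.spot_in(q,c)[:4]])
E
```

```text
{'t': 0.0, 'q': array([-1.2561,  0.4778,  0.0223,  1.5565, -0.0115,  1.1093, -0.0831]), 'joint_vel': array([-0.0005, -0.0002,  0.0012,  0.0016,  0.0001, -0.0006, -0.0005]), 'joint_torque': array([ -0.0006, -59.644 ,   1.6075, -28.1208,   0.0125,   0.009 ,
        -0.    ]), 'eef_pos': array([0.2767, 0.615 , 0.2473]), 'tool_rot': array([ 0.0006,  0.8397,  0.543 , -0.0007]), 'contact_force': array([-0.8598,  0.6742,  0.8559]), 'torque': array([-0.0197, -0.0371,  0.0388]), 'gripper_width': 1.0020072529814348}
top {'fov_y': 45.604997254436, 'cx': 317.3863287464621, 'cy': 198.79723591948448, 'world_from_camera': array([[ 0.0094, -0.9916,  0.1293,  0.2554],
       [-0.9999, -0.0103, -0.0065, -0.0079],
       [ 0.0078, -0.1293, -0.9916,  1.72  ],
       [ 0.    ,  0.    ,  0.    ,  1.    ]])}
mixer [([185.0, 354.0], 0.66)]
rocker [([199.0, 351.0], 0.58)]
rocker_touch [([201.0, 352.0], 0.38)]
cup []
rack [([167.0, 264.0], 0.95)]
tube_orange [([172.0, 306.0], 0.53), ([174.0, 280.0], 0.48), ([183.0, 352.0], 0.37)]
tube_blue [([170.0, 258.0], 0.65)]
tube_white [([164.0, 238.0], 0.68)]
side {'fov_y': 42.56577931738699, 'cx': 316.8295937600472, 'cy': 197.27085359325577, 'world_from_camera': array([[-0.9894, -0.1059,  0.0989,  0.3367],
       [-0.1435,  0.6201, -0.7713,  1.0449],
       [ 0.0204, -0.7773, -0.6288,  0.9517],
       [ 0.    ,  0.    ,  0.    ,  1.    ]])}
mixer [([179.0, 302.0], 0.71)]
rocker [([179.0, 324.0], 0.44)]
rocker_touch [([180.0, 324.0], 0.53), ([267.0, 253.0], 0.5), ([267.0, 261.0], 0.45)]
cup [([153.0, 292.0], 0.45)]
rack [([152.0, 294.0], 0.73), ([267.0, 259.0], 0.59), ([179.0, 328.0], 0.53)]
tube_orange [([200.0, 283.0], 0.84), ([224.0, 283.0], 0.52)]
tube_blue [([245.0, 270.0], 0.71)]
tube_white [([265.0, 253.0], 0.78)]
```

View pics/top1.png

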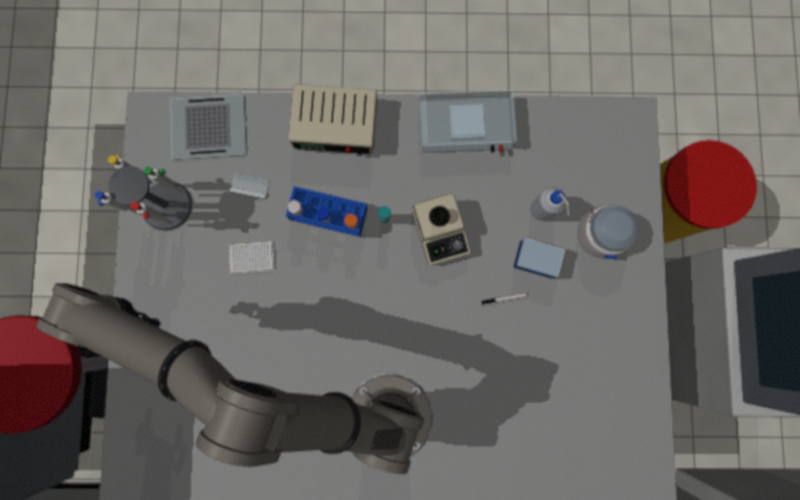

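View pics/side1.png

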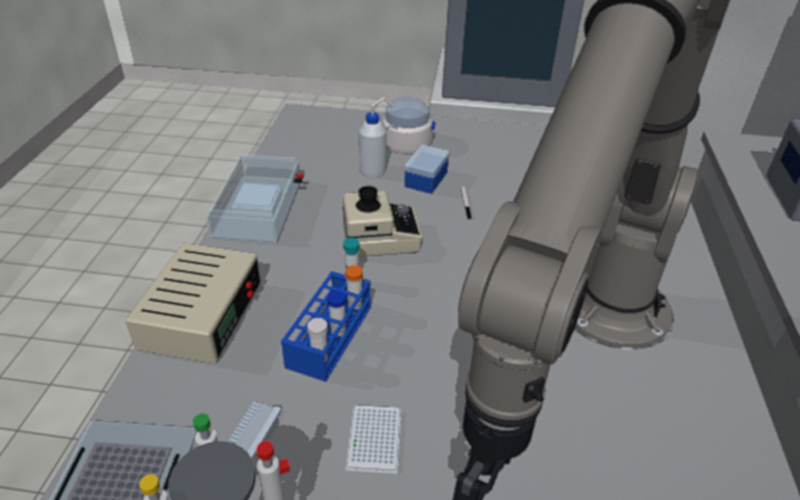

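The top view shows the mixer at about (440,228)/1.25 px with the cup at (440,215)/1.25, and the rack at (327,210)/1.25. The orange cap is at (351,220)/1.25, at the rack's right end. The turquoise look-alike stands outside the rack at (384,213)/1.25. The tube to take is the orange one in the rack. I'll confirm that in one enlarged crop and measure it.

```bash
python3 - <<'E'
from h import *
np.set_printoptions(precision=4,suppress=True)
save('top','crop1.png',(140,220,220,390),4.7)
im=read_camera('top'); cal=get_calibration('top'); hsv=cv2.cvtColor(im,cv2.COLOR_RGB2HSV)
def blob(m,box):
    r0,r1,c0,c1=box; mm=np.zeros_like(m);mm[r0:r1,c0:c1]=m[r0:r1,c0:c1]
    n,l,s,c=cv2.connectedComponentsWithStats(mm.astype(np.uint8)); i=1+np.argmax(s[1:,4]); return c[i][::-1],s[i,4]
H,S,V=hsv[...,0],hsv[...,1],hsv[...,2]
for n,m,b,z in (('orange',(H<16)&(S>140)&(V>90),(160,195,260,300),.119),('turq',(H>75)&(H<95)&(S>120),(155,190,295,320),.115),('cup',V<45,(160,185,338,366),.1445),('white',(S<60)&(V>150),(155,180,225,245),.119)):
    c,a=blob(m,b); print(n,c,a,atz(cal,c,z))
o=readout.get_obs(); w=get_calibration('wrist'); print(w)
from scipy.spatial.transform import Rotation as R
q=o['tool_rot']; Rt=R.from_quat(np.r_[q[1:],q[0]]).as_matrix(); T=np.array(w['world_from_camera'])
print(Rt); print('cam in tool',Rt.T@(T[:3,3]-o['eef_pos'])); print(Rt.T@T[:3,:3])
E
```

```text
orange [176.2113 280.5211] 71 [0.5407 0.1081 0.119 ]
turq [170.     306.9155] 71 [0.564  0.0183 0.115 ]
cup [172.5607 351.3121] 173 [ 0.5512 -0.1317  0.1445]
white [164.9298 234.4737] 57 [0.5781 0.2663 0.119 ]
{'fov_y': 65.29281311773637, 'cx': 321.9968188347266, 'cy': 195.34863825589994, 'world_from_camera': array([[ 0.4111,  0.8622,  0.2958,  0.2018],
       [ 0.9116, -0.389 , -0.1329,  0.6496],
       [ 0.0005,  0.3243, -0.9459,  0.3734],
       [ 0.    ,  0.    ,  0.    ,  1.    ]])}
[[ 0.4103  0.912  -0.    ]
 [ 0.912  -0.4103  0.    ]
 [ 0.     -0.     -1.    ]]
cam in tool [ 0.0002 -0.0825 -0.1251]
[[ 1.     -0.001   0.0001]
 [ 0.0009  0.9459  0.3244]
 [-0.0004 -0.3244  0.9459]]
```

View pics/crop1.png

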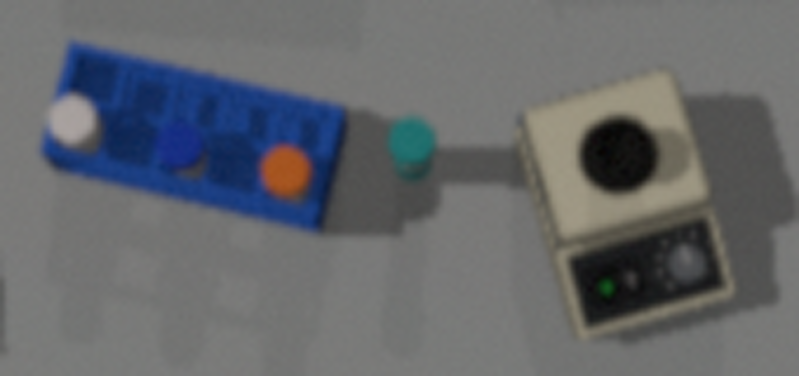

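Crop confirmed: the orange cap is in the rack's right-end slot at crop px (286,172). Turquoise at (411,140) stands free on the bench. The green dot is at (605,288), with the white dash beside it at (630,280). Moving to look at the mixer first.

carry_out([
  [[-24,35,-3],0],
  [[-24,35,-3],-10],
  [[-24,35,-3],-20],
  [[-24,35,-3],-30],
  [[-24,35,-3],-42],
  [[-24,35,-3],-42],
  [[-24,35,-3],-42],
  [[-60,49,3],-42],
  [[-60,49,3],-42],
  [[-60,49,3],-42],
], hand=0, newtons=40)

```text
t: 2.25
eef_pos: [0.4879, 0.0661, 0.2496]
tool_rot: [0.0, 0.589, 0.808, 0.0]
contact_force: [0.8, -0.5, 0.5]
gripper_width: 0.0
```

carry_out([
  [[-18.5,-7,3],0],
  [[-18.5,-7,3],0],
  [[-18.5,-7,3],0],
  [[-18.5,-7,3],0],
  [[-18.5,-7,3],0],
])

```text
t: 2.88
eef_pos: [0.4777, -0.132, 0.2195]
tool_rot: [0.0, 0.59, 0.807, 0.0]
contact_force: [0.1, 0.0, -0.3]
gripper_width: 0.004
```

```bash
python3 - <<'E'
from h import *
np.set_printoptions(precision=4,suppress=True)
print(readout.get_obs()['eef_pos'],readout.get_obs()['tool_rot'])
save('wrist','w1.png',s=1.25); cal=get_calibration('wrist')
for q,z in (('rocker',.065),('rocker_touch',.065),('cup',.135)):
    print(q,[(np.round(d['centre']).tolist(),round(d['score'],2),atz(cal,d['centre'],z)) for d in models.spot_in(q,'wrist')[:3]])
E
```

```text
[ 0.4777 -0.132   0.2195] [0.0002 0.5903 0.8072 0.0004]
rocker [([169.0, 323.0], 0.65, array([ 0.4662, -0.1334,  0.065 ]))]
rocker_touch [([289.0, 278.0], 0.6, array([ 0.6047, -0.1398,  0.065 ])), ([172.0, 320.0], 0.59, array([ 0.4694, -0.1354,  0.065 ])), ([190.0, 26.0], 0.3, array([ 0.5716, -0.3943,  0.065 ]))]
cup [([287.0, 275.0], 0.66, array([ 0.5526, -0.146 ,  0.135 ]))]
```

View pics/w1.png

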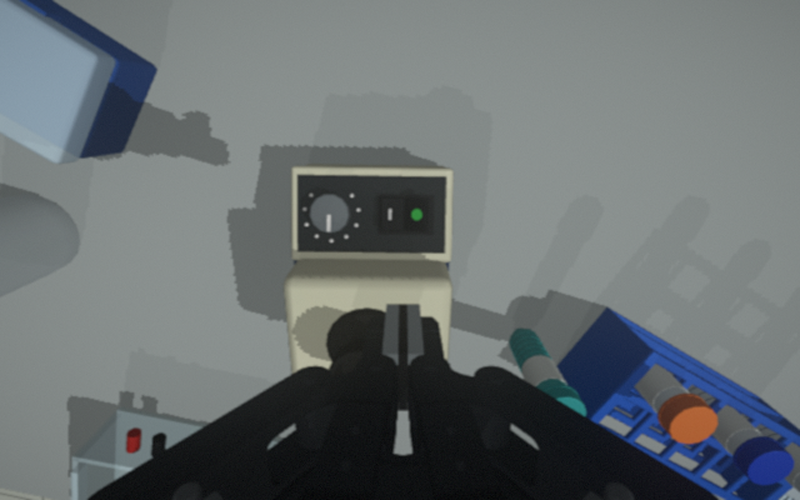

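The wrist view shows the deck square to the picture: dial at (329,213)/1.25, rocker centre about (404,214)/1.25, green dot at (417,214)/1.25. The shut fingertips, at (403,315)/1.25, are narrow enough for the rocker half.

```bash
python3 - <<'E'
from h import *
from scipy.spatial.transform import Rotation as R
np.set_printoptions(precision=4,suppress=True)
im=read_camera('wrist'); o=readout.get_obs(); cal=get_calibration('wrist'); hsv=cv2.cvtColor(im,cv2.COLOR_RGB2HSV)
q=o['tool_rot'];Rt=R.from_quat(np.r_[q[1:],q[0]]).as_matrix()
m=((hsv[...,0]>45)&(hsv[...,0]<75)&(hsv[...,1]>120)&(hsv[...,2]>80)); m[:140]=0;m[200:]=0
dot=np.argwhere(m).mean(0); print('dot',dot,m.sum())
for n,p in (('dot',dot),('rockcentre',(171,323)),('touch',(171,336.8)),('dial',(170.5,263.2)),('edgeL',(168,234)),('edgeR',(168,361.5))):
    w=atz(cal,p,.065); print(n,w,'tool cm',100*Rt.T@(w-o['eef_pos']))
E
```

```text
dot [169.5833 330.5833] 72
dot [ 0.465  -0.1261  0.065 ] tool cm [ 0.7343 -1.1747 15.4668]
rockcentre [ 0.4684 -0.1324  0.065 ] tool cm [ 0.0357 -1.0409 15.4667]
touch [ 0.4645 -0.1203  0.065 ] tool cm [ 1.309  -1.0398 15.4672]
dial [ 0.4849 -0.185   0.065 ] tool cm [-5.479  -1.093  15.4647]
edgeL [ 0.4909 -0.2111  0.065 ] tool cm [-8.15   -1.3319 15.4635]
edgeR [ 0.4548 -0.0996  0.065 ] tool cm [ 3.5765 -1.3221 15.4675]
```

```bash
python3 - <<'E'
from h import *
im=read_camera('wrist'); hsv=cv2.cvtColor(im,cv2.COLOR_RGB2HSV)
m=((hsv[...,0]>45)&(hsv[...,0]<75)&(hsv[...,1]>120)&(hsv[...,2]>80)).astype(np.uint8)
n,l,s,c=cv2.connectedComponentsWithStats(m); print([(s[i].tolist(),c[i].round(1).tolist()) for i in range(1,n) if s[i,4]>3])
g=cv2.convertScaleAbs(im[130:220,225:365],alpha=1.8,beta=10)
cv2.imwrite('pics/w2.png',cv2.resize(g,None,fx=5.5,fy=5.5,interpolation=cv2.INTER_CUBIC)[:,:,::-1])
E
```

```text
[([327, 165, 9, 10, 72], [330.9, 169.7])]
```

View pics/w2.png

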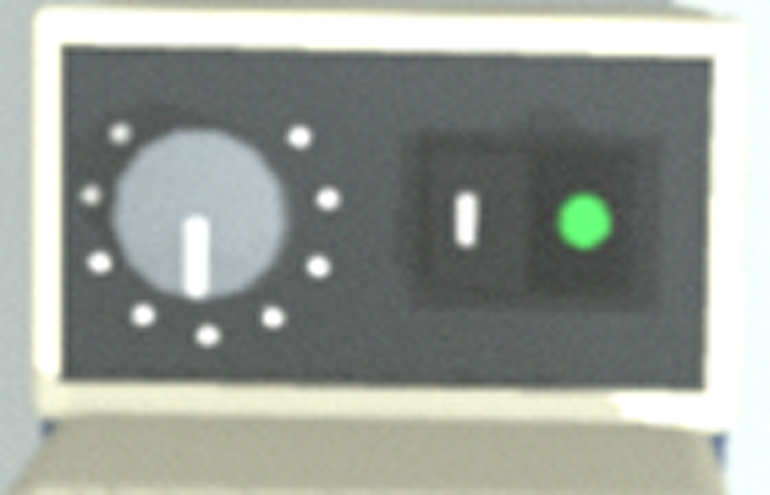

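carry_out([
  [[1.2,-1.15,3],0],
  [[1.2,-1.15,8],0],
  [[1.2,-1.15,11],0],
  [[1.2,-1.15,12],0],
  [[1.2,-1.15,12],0],
])

```text
t: 3.8
eef_pos: [0.4639, -0.1216, 0.0998]
tool_rot: [0.0, 0.588, 0.809, 0.001]
contact_force: [-0.1, 0.6, 0.7]
gripper_width: 0.001
```

```bash
python3 - <<'E'
from h import *
im=read_camera('wrist'); g=cv2.convertScaleAbs(im[100:400,190:450],alpha=1.8,beta=10)
cv2.imwrite('pics/w3.png',cv2.resize(g,None,fx=2,fy=2,interpolation=cv2.INTER_CUBIC)[:,:,::-1])
o=readout.get_obs();print(o['eef_pos'],o['contact_force'])
E
```

```text
[ 0.46443288 -0.12185812  0.10040318] [0.42657499 0.26721616 1.37688098]
```

View pics/w3.png

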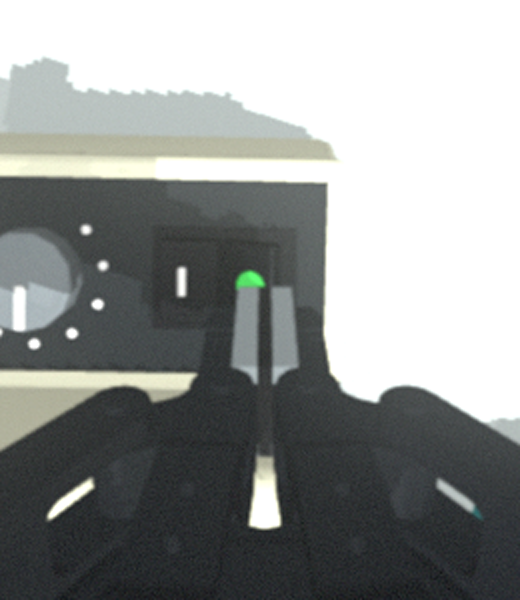

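The tips line up over the green half, about 13 mm from the pivot and centred along x. Pressing in small steps.

carry_out([
  [[0,0,0.4],0],
  [[0,0,0.8],0],
  [[0,0,1.1],0],
  [[0,0,1.3],0],
  [[0,0,1.5],0],
])

```text
t: 4.47
eef_pos: [0.4645, -0.1218, 0.0854]
tool_rot: [0.001, 0.588, 0.809, 0.001]
contact_force: [0.0, 1.9, 2.5]
gripper_width: -0.001
```

carry_out([
  [[0,0,0.2],0],
  [[0,0,0.3],0],
  [[0,0,0.4],0],
  [[0,0,0.4],0],
])

```text
t: 4.97
eef_pos: [0.4648, -0.1218, 0.0836]
tool_rot: [0.001, 0.588, 0.809, 0.002]
contact_force: [-10.0, 4.0, 34.8]
gripper_width: 0.0
```

carry_out([
  [[0,0,-1],0],
  [[0,0,-1.5],0],
  [[0,-1,-3],0],
  [[0,-1,-3],0],
])

```text
t: 5.48
eef_pos: [0.455, -0.1255, 0.1138]
tool_rot: [0.001, 0.589, 0.808, 0.002]
contact_force: [0.9, -0.4, -0.5]
gripper_width: -0.001
```

```bash
python3 - <<'E'
from h import *
im=read_camera('wrist'); g=cv2.convertScaleAbs(im[120:300,200:440],alpha=2.2,beta=20)
cv2.imwrite('pics/w4.png',cv2.resize(g,None,fx=3.3,fy=3.3,interpolation=cv2.INTER_CUBIC)[:,:,::-1])
o=readout.get_obs();print(o['eef_pos'],o['contact_force'])
E
```

```text
[ 0.45522281 -0.12515796  0.11342805] [-0.18005008 -0.19313734 -0.92346286]
```

View pics/w4.png

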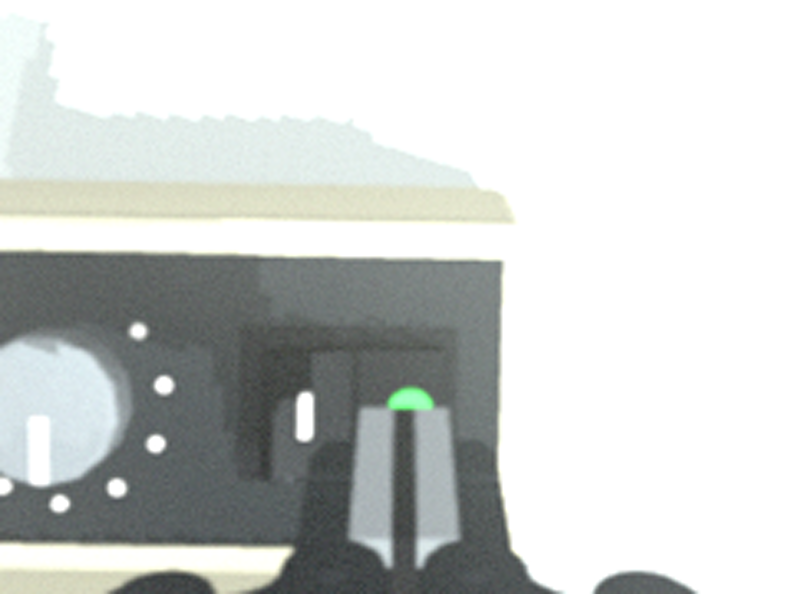

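The shadow now falls left of the dash end and the green half has brightened, so the rocker seems tipped. At 35 N it was on a hard stop. I'll check it from above, unobstructed.

carry_out([
  [[-1.3,2,-5],0],
  [[-1.3,2,-10.6],0],
  [[-1.3,2,-10.6],0],
])

```text
t: 5.9
eef_pos: [0.4809, -0.132, 0.2228]
tool_rot: [0.004, 0.588, 0.808, 0.004]
contact_force: [0.4, -0.1, -0.4]
gripper_width: 0.002
```

```bash
python3 - <<'E'
from h import *
im=read_camera('wrist'); g=cv2.convertScaleAbs(im[130:220,225:365],alpha=2.2,beta=20)
a=cv2.resize(g,None,fx=5.5,fy=5.5,interpolation=cv2.INTER_CUBIC)[:,:,::-1]
cv2.imwrite('pics/w5.png',a)
o=readout.get_obs();print(o['eef_pos'],o['contact_force'],o['q'])
E
```

```text
[ 0.47918007 -0.13155017  0.22054402] [0.32495733 0.43730599 0.20660164] [-0.09870986  0.21278269  0.27960931  2.02258943 -0.07721761  0.9089599
  2.10548638]
```

View pics/w5.png

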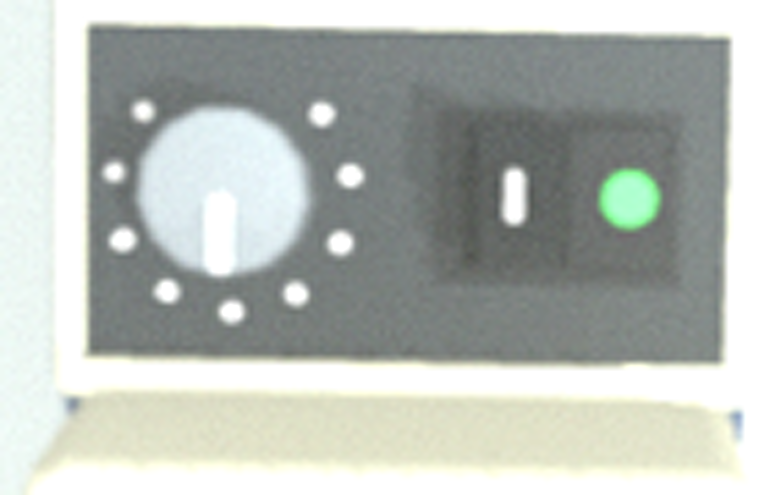

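The rocker is tipped: the green half (629,199) is now lit and level, and the dash half (514,196) is tilted and dark with its shadow to the left. Now the tube.

carry_out([
  [[5,3,-5],10.5],
  [[10,6,-5],21],
  [[15,10,-5],31.5],
  [[21,13.2,-5],42],
  [[21,13.2,-5],52.5],
  [[21,13.2,-5],63],
  [[21,13.2,-5],73.5],
  [[21,13.2,-5],84],
  [[21,13.2,-5],94.5],
  [[21,13.2,-5],105],
], hand=0.7)

```text
t: 7.2
eef_pos: [0.5389, 0.1089, 0.2689]
tool_rot: [0.0, 0.999, 0.035, 0.002]
contact_force: [-0.1, 0.4, -0.1]
gripper_width: 0.703
```

carry_out([
  [[0,0,0],8],
  [[0,0,0],16],
  [[0,0,0],16],
])

```text
t: 7.58
eef_pos: [0.5381, 0.1089, 0.2669]
tool_rot: [0.001, 0.995, -0.104, 0.0]
contact_force: [0.1, -0.0, 0.2]
gripper_width: 0.702
```

```bash
cat > tube.py <<'E'
from h import *
from scipy.spatial.transform import Rotation as R
np.set_printoptions(precision=4,suppress=True)
import sys
o=readout.get_obs(); cal=get_calibration('wrist'); im=read_camera('wrist'); hsv=cv2.cvtColor(im,cv2.COLOR_RGB2HSV)
q=o['tool_rot'];Rt=R.from_quat(np.r_[q[1:],q[0]]).as_matrix()
print(o['eef_pos'],'yaw',np.degrees(np.arctan2(Rt[1,0],Rt[0,0])),'q7',o['q'][6],o['contact_force'])
m=((hsv[...,0]<16)&(hsv[...,1]>130)&(hsv[...,2]>90)).astype(np.uint8)
n,l,s,c=cv2.connectedComponentsWithStats(m)
for i in range(1,n):
    if s[i,4]>100:
        w=atz(cal,c[i][::-1],.119); print(s[i],c[i],w,'tool cm',100*Rt.T@(w-o['eef_pos']))
cv2.imwrite('pics/'+sys.argv[1],im[:,:,::-1])
E
python3 tube.py w6.png
```

```text
[0.5381 0.1089 0.2669] yaw -11.929008638268124 q7 -0.3945799544136775 [ 0.0673 -0.0366  0.2428]
[ 307  161   36   39 1121] [324.3452 180.3283] [0.5422 0.1125 0.119 ] tool cm [ 0.3205 -0.461  14.7858]
```

View pics/w6.png

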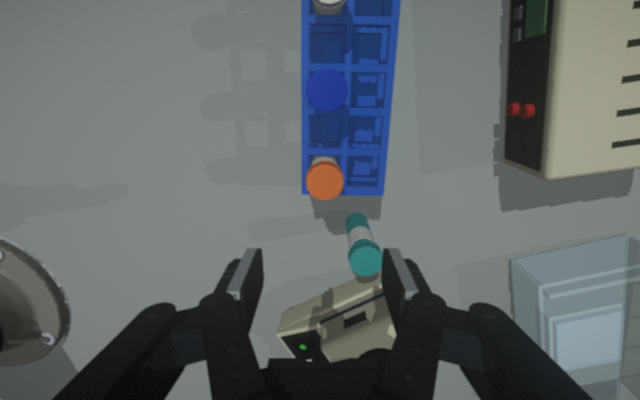

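Orange cap at (324,180) is between the jaws' axes, with rack and neighbours clear and turquoise well aside at (365,255). Descending to grip the cap.

carry_out([
  [[0.35,-0.35,4],1.5],
  [[0.35,-0.35,8],1.5],
  [[0.35,-0.35,11.5],1.5],
  [[0.35,-0.35,14],1.5],
  [[0.35,-0.35,15.5],1.5],
  [[0.35,-0.35,15.8],1.5],
  [[0.35,-0.35,15.8],1.5],
])

```text
t: 8.5
eef_pos: [0.543, 0.1114, 0.1097]
tool_rot: [0.001, 0.993, -0.116, 0.001]
contact_force: [0.2, 0.0, -0.1]
gripper_width: 0.699
```

carry_out([
  [[0,0,0],0],
  [[0,0,0],0],
  [[0,0,0],0],
  [[0,0,0],0],
  [[0,0,0],0],
  [[0,0,0],0],
], hand=0, newtons=50)

```text
t: 9.25
eef_pos: [0.5438, 0.1117, 0.1109]
tool_rot: [-0.0, 0.993, -0.116, 0.002]
contact_force: [-0.8, -0.8, 6.2]
gripper_width: 0.394
```

```bash
python3 tube.py w7.png
```

```text
[0.5438 0.1117 0.1109] yaw -13.31089847396757 q7 -0.3111067384484288 [-0.8047 -0.7895  6.2421]
[ 285  242   75   81 4888] [321.9237 282.0957] [0.5454 0.1148 0.119 ] tool cm [ 0.0885 -0.3412 -0.8122]
```

View pics/w7.png

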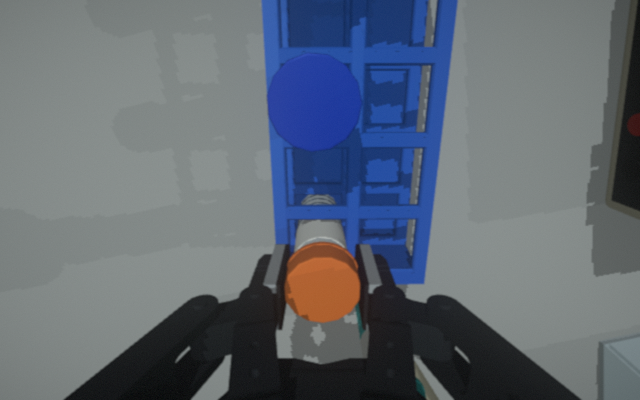

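The orange tube is gripped by the cap at (322,282), opening 0.394 (about 34 mm). Lifting straight up, then moving beside the cup for a closer look at it.

carry_out([
  [[0,0,-3],0],
  [[0,0,-7],0],
  [[0,0,-12],0],
  [[0,0,-17],0],
  [[0,0,-17],0],
  [[0,6,-17],0],
  [[0,12,-17],0],
  [[0,18,-17],0],
  [[0,25,-17],0],
  [[0,25,-17],0],
])

```text
t: 10.55
eef_pos: [0.4832, -0.1364, 0.2802]
tool_rot: [0.0, 0.993, -0.12, 0.001]
contact_force: [-0.6, 0.6, -0.1]
gripper_width: 0.391
```

carry_out([
  [[0,0,0],0],
  [[0,0,0],0],
])

```text
t: 10.8
eef_pos: [0.4833, -0.1352, 0.2797]
tool_rot: [0.0, 0.993, -0.119, 0.001]
contact_force: [-1.2, 1.0, -0.5]
gripper_width: 0.391
```

```bash
python3 tube.py w8.png; python3 - <<'E'
from h import *
for d in models.spot_in('cup','wrist')[:3]: print(d['centre'],d['score'],atz(get_calibration('wrist'),d['centre'],.1445))
E
```

```text
[ 0.4833 -0.1352  0.2797] yaw -13.683748091548212 q7 0.030847440769555978 [-1.239   0.9958 -0.507 ]
[564 241  17  10 117] [571.7607 245.0598] [ 0.7174 -0.2629  0.119 ] tool cm [25.7381  6.8613 16.1292]
[ 285  242   75   80 4830] [321.9588 282.0006] [ 0.458  -0.2445  0.119 ] tool cm [ 0.0974 11.2106 16.0804]
[167.2, 401.5] 0.71 [ 0.55579737 -0.13206575  0.1445    ]
```

View pics/w8.png

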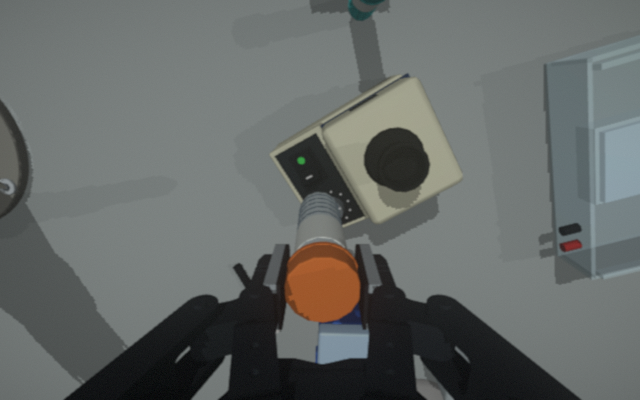

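The cup's rim is centred near (403,165) px and the tube hangs straight. The cap pixel hasn't changed since the grasp, so there was no slip. Moving over the cup and lowering to just above the floor.

carry_out([
  [[3.5,-0.9,0],0],
  [[6.8,-1.8,0],0],
  [[6.8,-1.8,0],0],
  [[6.8,-1.8,0],0],
  [[6.8,-1.8,1],0],
  [[6.8,-1.8,2],0],
  [[6.8,-1.8,2.4],0],
  [[6.8,-1.8,2.4],0],
])

```text
t: 11.9
eef_pos: [0.5536, -0.1334, 0.2557]
tool_rot: [0.0, 0.993, -0.119, 0.001]
contact_force: [0.6, 0.2, -0.3]
gripper_width: 0.387
```

```bash
python3 - <<'E'
from h import *
np.set_printoptions(precision=4,suppress=True)
o=readout.get_obs();print(o['eef_pos'],o['contact_force'])
im1=read_camera('side');im2=read_camera('wrist')
a=cv2.resize(im1[100:200,240:350],(440,400),interpolation=cv2.INTER_CUBIC);b=cv2.resize(im2[60:340,200:450],(357,400))
cv2.imwrite('pics/s9.png',np.hstack([a,b])[:,:,::-1])
E
```

```text
[ 0.5536 -0.1334  0.2557] [ 0.6039  0.2202 -0.2836]
```

View pics/s9.png

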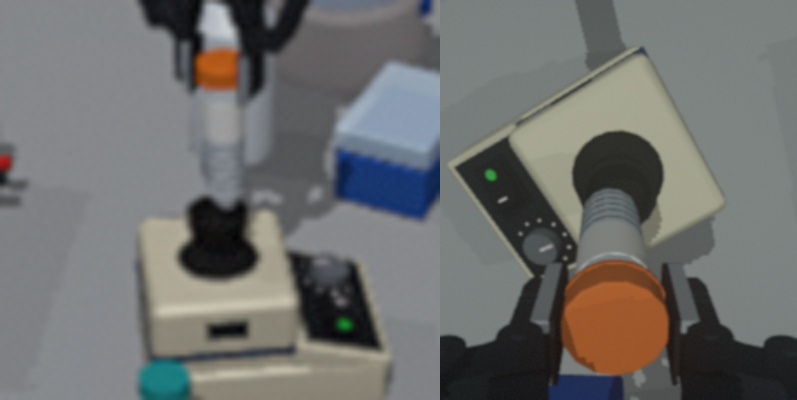

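```bash
python3 - <<'E'
from h import *
np.set_printoptions(precision=1,suppress=True)
s=get_calibration('side');w=get_calibration('wrist')
ps=lambda p:(lambda q:((q[1]-240)*4,(q[0]-100)*4))(proj(s,p))
pw=lambda p:(lambda q:((q[1]-200)*1.428+440,(q[0]-60)*1.428))(proj(w,p))
for n,p in (('cap',(.5546,-.1308,.2637)),('tip',(.5546,-.1308,.1487)),('cuprim',(.555,-.131,.1445)),('rim+x',(.5775,-.131,.1445)),('rim-x',(.5325,-.131,.1445)),('base',(.555,-.131,.1185))):
    print(n,np.array(ps(p)),np.array(pw(p)))
E
```

```text
cap [215.4  61.2] [610.9 317.6]
tip [216.6 205.8] [611.6 195.3]
cuprim [216.2 210.6] [612.4 193. ]
rim+x [184.5 207.5] [651.6 183.9]
rim-x [247.9 213.8] [573.7 202. ]
base [216.5 241.2] [612.4 179.4]
```

The tube is over the cup, with its tip perhaps 2–3 mm toward -x. I'll shift slightly and lower until contact.

carry_out([
  [[0.25,0,0],0],
  [[0.25,0,0.7],0],
  [[0.25,0,1.4],0],
  [[0.25,0,1.9],0],
  [[0.25,0,2.1],0],
  [[0.25,0,2.1],0],
  [[0.25,0,2.1],0],
])

```text
t: 12.88
eef_pos: [0.5567, -0.1342, 0.2355]
tool_rot: [0.0, 0.993, -0.119, 0.002]
contact_force: [-0.3, 0.3, -0.2]
gripper_width: 0.389
```

carry_out([
  [[0,0,0.1],0],
  [[0,0,0.1],0],
  [[0,0,0.1],0],
])

```text
t: 13.25
eef_pos: [0.5567, -0.1342, 0.2345]
tool_rot: [0.0, 0.993, -0.119, 0.002]
contact_force: [-0.1, -0.2, -0.8]
gripper_width: 0.39
```

carry_out([
  [[0,0,0.1],0],
  [[0,0,0.1],0],
  [[0,0,0.1],0],
])

```text
t: 13.62
eef_pos: [0.5568, -0.1342, 0.2336]
tool_rot: [0.0, 0.993, -0.119, 0.002]
contact_force: [0.1, 0.2, -0.5]
gripper_width: 0.394
```

carry_out([
  [[0,0,0.1],0],
  [[0,0,0.1],0],
  [[0,0,0.1],0],
])

```text
t: 14.0
eef_pos: [0.5568, -0.1342, 0.2327]
tool_rot: [0.0, 0.993, -0.119, 0.002]
contact_force: [-1.2, 1.0, 2.5]
gripper_width: 0.389
```

carry_out([
  [[0,0,0.1],0],
  [[0,0,0.1],0],
  [[0,0,0.1],0],
])

```text
t: 14.38
eef_pos: [0.5569, -0.1342, 0.2318]
tool_rot: [0.0, 0.993, -0.119, 0.002]
contact_force: [0.0, -0.3, 2.8]
gripper_width: 0.39
```

carry_out([
  [[0,0,0.1],0],
  [[0,0,0.1],0],
  [[0,0,0.1],0],
])

```text
t: 14.75
eef_pos: [0.5569, -0.1343, 0.2308]
tool_rot: [0.0, 0.993, -0.119, 0.002]
contact_force: [-0.5, -0.2, 3.6]
gripper_width: 0.385
```

Contact came at TCP z of about 0.2333. The force follows the spring law, and the tare is about -0.5 N from the tube's weight. About 1.6 mm more.

carry_out([
  [[0,0,0.1],0],
  [[0,0,0.16],0],
  [[0,0,0.16],0],
  [[0,0,0.16],0],
])

```text
t: 15.25
eef_pos: [0.557, -0.1343, 0.2293]
tool_rot: [0.0, 0.993, -0.119, 0.002]
contact_force: [-0.9, -0.3, 4.8]
gripper_width: 0.386
```

```bash
python3 - <<'E'
from h import *
np.set_printoptions(precision=4,suppress=True)
F=[];
for i in range(10):
    im=read_camera('side'); o=readout.get_obs(); F.append(o['contact_force'])
print(o['t'],o['eef_pos'],np.mean(F,0),np.std(F,0))
im2=read_camera('wrist')
a=cv2.resize(im[100:200,240:350],(440,400),interpolation=cv2.INTER_CUBIC);b=cv2.resize(im2[60:340,200:450],(357,400))
cv2.imwrite('pics/s10.png',np.hstack([a,b])[:,:,::-1])
E
```

```text
15.75 [ 0.5569 -0.1342  0.2292] [-0.9221  0.1796  4.1704] [0.4445 0.345  0.6356]
```

```bash
python3 tube.py w11.png; python3 - <<'E'
from h import *
F=[]
for i in range(20):
    read_camera('side'); F.append(readout.get_obs()['contact_force'][2])
print(np.mean(F),np.std(F),readout.get_obs()['t'])
# tube axis tilt seen by the wrist: cap vs lower barrel
im=cv2.imread('pics/w11.png'); 
for r in (205,215,225,235): print(r,im[r,290:352:3].mean(1).astype(int))
E
```

```text
[ 0.5569 -0.1343  0.2292] yaw -13.647246300880035 q7 0.11488528384696019 [-0.9476 -0.3568  4.2911]
[ 285  242   75   80 4830] [322.0085 281.9004] [ 0.54   -0.2099  0.119 ] tool cm [ 0.0977  7.7386 11.023 ]
[530 275  19  12 150] [538.4133 280.3267] [ 0.7256 -0.2541  0.119 ] tool cm [19.1768  7.654  11.0932]
4.560115684303376 0.5851704684348498 16.85
205 [ 51  39  35  42  92 101  94 107 111 107 104 107 112  94  91  78  46  38
  35  41  36]
215 [148  87  38  80  93  95 109 116 121 124 125 121 120 112  95  90  78  38
  39  44 104]
225 [154 153 148 105 120 122 122 124 125 125 125 123 123 121 117 112 106  81
 105 109 109]
235 [148 154 126 116 121 123 124 124 125 126 126 125 125 120 119 114 109 102
 101 107 133]
```

No slip (cap pixel unchanged) and upright to about 1°. Force gives 3.2 mm of travel and position gives 4.1–4.3 mm. I'll add 0.3 mm and hold for more than 3 s.

carry_out([
  [[0,0,0.03],0],
  [[0,0,0.03],0],
  [[0,0,0.03],0],
  [[0,0,0.03],0],
  [[0,0,0.03],0],
  [[0,0,0.03],0],
  [[0,0,0.03],0],
  [[0,0,0.03],0],
  [[0,0,0.03],0],
  [[0,0,0.03],0],
])

```text
t: 18.1
eef_pos: [0.5569, -0.1343, 0.2289]
tool_rot: [0.0, 0.993, -0.119, 0.002]
contact_force: [-0.2, 0.1, 5.0]
gripper_width: 0.386
```

carry_out([
  [[0,0,0],0],
  [[0,0,0],0],
  [[0,0,0],0],
  [[0,0,0],0],
  [[0,0,0],0],
  [[0,0,0],0],
  [[0,0,0],0],
  [[0,0,0],0],
  [[0,0,0],0],
  [[0,0,0],0],
])

```text
t: 19.35
eef_pos: [0.5569, -0.1343, 0.2289]
tool_rot: [0.0, 0.993, -0.119, 0.002]
contact_force: [-0.9, 0.1, 5.4]
gripper_width: 0.387
```

carry_out([
  [[0,0,0],0],
  [[0,0,0],0],
  [[0,0,0],0],
  [[0,0,0],0],
  [[0,0,0],0],
  [[0,0,0],0],
  [[0,0,0],0],
  [[0,0,0],0],
  [[0,0,0],0],
  [[0,0,0],0],
])

```text
t: 20.6
eef_pos: [0.5569, -0.1343, 0.2289]
tool_rot: [0.0, 0.993, -0.119, 0.002]
contact_force: [-0.7, -0.8, 4.0]
gripper_width: 0.391
```

```bash
python3 - <<'E'
from h import *
F=[]
for i in range(20):
    read_camera('side'); o=readout.get_obs(); F.append(o['contact_force'][2])
print(np.mean(F),o['t'],o['eef_pos'],o['gripper_width'])
E
python3 tube.py w12.png
```

```text
4.954929436064437 21.6 [ 0.55693679 -0.13426585  0.22891715] 0.38670000413187056
[ 0.5569 -0.1343  0.2289] yaw -13.640781688352718 q7 0.11513921961986996 [-1.4032  0.8157  5.4281]
[ 285  242   75   80 4820] [322.0127 281.9346] [ 0.5401 -0.2097  0.119 ] tool cm [ 0.0976  7.7254 10.9942]
[530 275  19  12 151] [538.5563 280.4371] [ 0.7255 -0.2539  0.119 ] tool cm [19.1664  7.6508 11.064 ]
```

```bash
python3 -c "
from h import *
print(bot.hand_in())"
```

```text
the job is handed in; nothing more can be done
None
```

I did the job in the order asked and handed it in at about 21.7 s, with the arm still gripping the tube and pressing it down.

- **Rocker:** I pressed the green-dotted half onto its hard stop. The push briefly reached about 35 N at the fingertips, more than I intended. A view from above then showed the green half down and level and the dash end raised.
- **Tube:** I took the orange-capped tube from the rack's end slot; the turquoise look-alike stood outside the rack and was not touched. The cap's position in the wrist camera stayed the same throughout, so it did not slip. It stands in the cup tilted by about 1°.
- **Press:** At the end the force was about 5.4 N, corrected for the tube's weight, which gives about 3.8 mm of cup travel. The tool height gave 4.4 mm. The two disagree by about half a millimetre, but both are near the 4 mm target and well short of the 8 mm stop. The final press was held steady for over 3.5 s before handing in.

**Not checked:** I had used up the picture limit, so I judged the last press from force, position and cap pixels rather than a viewed image. I also did not take a final look at the other two tubes or the loose items; the arm was kept clear of them throughout.

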